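Spring the sharpener cassette from its dock and trap it

ROBOT

A 6-joint arm with a two-finger parallel gripper is mounted at the origin on the work surface. World frame = base frame: x ahead of the robot, y to its left, z up, the work surface at z = 0. Lengths are in mm, angles in degrees, forces in N, time in s.
With the tool pointing down it reaches from about 400 to 825 mm from the base axis. Payload 7 kg.
Tool frame: the origin (TCP) lies on the centre line of the jaws, within the pads' length; the fingertips stand 25 mm ahead of it and the grasp point (between the pads) lies 6 mm ahead of it; y points along the fingers, z is the direction in which the jaws open and shut, and the axes are right-handed (so a half turn about y gives the same grasp; the last joint's range is limited). The gripper opens to 88 mm and grips with 3 to 60 N. Pads are 19 mm wide; open, the fingers measure 130 mm over their backs; the gripper's body (78 mm by 193 mm) begins 47 mm behind the grasp point.
Start: joints at [-55.743, 20.546, 0.682, 0, -70.136, -16.507], TCP at [205.759, -642.852, 251.561] pointing down, gripper open.
Joint ranges: [-176.03, 176.03], [-82.01, 121.73], [-58.28, 71.71], [-173.87, 95.51], [-174.79, -0.11], [-173.66, 173.66]. Speed limits (degrees/s): [136.94, 136.94, 172.46, 180, 180, 180].

INTERFACE

Orientations are given as a 3x3 rotation matrix whose columns are the frame's x, y, z axes.
In Python, from bench import arm, effector, grab_frame, ticket, recognise gives the robot as it stands. Calls block until the motion is done:
- arm.goto(position, orientation): joint-space move of the TCP to a pose.
- arm.move_straight(position, vel=150, ori=None, stop_force=None): straight line of the TCP; ori=None keeps the orientation; vel is the mean speed in mm/s. With stop_force (N) it stops when the force on the tool has changed by that much, and returns True; else False.
- arm.movej(angles): joint-space move.
- effector.open_gripper() and effector.clamp(grasp_force=None): open the fingers fully, or close them until they stop; grasp_force is the grip in N (None keeps the last).
- arm.dwell(seconds).
- arm.inverse_kinematics(position, orientation): joint angles nearest the present ones, or None.
- arm.get_obs(): the state.
- grab_frame(name): name is "scene" or "top" or "wrist"; returns a dict with "image" (420x560x3 uint8, red, green, blue), "K" (3x3 intrinsics, pixels), "dist_coeffs" ([k1, k2, p1, p2, k3] as OpenCV has them; the pictures are not rectified), "R" (3x3) and "t" (3): a world point X has camera coordinates R X + t. Camera axes: x right, y down, z forward; pixel columns grow to the right and rows downward; lengths in mm; the calibration is good to about 2 mm. A picture is of the moment at which its call begins. There is no depth.
A pose or a line that the arm cannot do raises arm.Unreachable and nothing moves.
- ticket.job_done(): hands the job in, once; it reports no verdict.
Trained networks look in the newest picture that a camera, given by its name, has taken for a name from the list of things; names that differ only in an ending like _2 or _b are one class to them, and where a whole thing is asked for, a point or a joint stands for the part that bears it (a point fixed in the world has none). Each returns a list of dicts, best first, with "p" (0 to 1); they miss things now and then, are a little off and sometimes report something else, mostly with a low value. They report only what shows in the picture. A call takes as long as a camera call.
- recognise(target, camera): "xy" ([column, row] in pixels, amid what is visible of it).
The state is a dict: "time": time; "qpos": joint angles; "joint_velocities": joint speeds; "effort": joint torques, N m; "tool_pos": TCP position; "tool_rot": TCP orientation; "force": force on the tool from outside, world axes, zero at the start; "ft_torque": the same for the moment, N m; "grip_width": opening from 0.0 (shut) to 1.0 (fully open).
Only numpy, scipy, OpenCV 4.12 (cv2) and the standard library are available. Lean on these libraries where they do the work, as an engineer would, in place of code of your own. Each camera call takes 0.05 s, during which the arm holds its last target.

TASK

Get the blue slicer-sharpener cassette out of its spring dock for a workmate to take: press the green key fully down with the tip of one finger, and let the gripper's other finger, standing in the lane, stop the cassette as it springs out, with its front edge over the yellow band and never past the band. Only press and block: do not grasp or lift the cassette, and leave the oil bottle, the steel plate and the brush where they are. Finish while holding it so: the key still fully down under one finger and the cassette, at rest, pressing against the other.

Things in the scene. Friction and masses are not known exactly. Their poses are not given: they have to be found in the camera images.
- dock: Aluminium spring dock, fixed. Origin at bench height under the lane's middle, at the catch line; +x is the way the cassette is thrown, +y points across the lane to the key. Lane floor 24 mm above the bench, 48 mm wide, from the grey spring housing (x -185 to -140 mm, 58 mm high) to its open end at x = +55 mm; rails each side, 5 mm thick, 8 mm above the floor.
- band_mid (a point): Centre of the yellow band painted across the lane floor: dock x = -4.5 mm, y = 0, 24 mm above the bench. The band reaches from dock x = -24 to +15 mm.
- catch_line (a point): Point on the lane floor for the blocking finger: dock x = 0, y = 0, 24 mm above the bench. A finger 22 mm wide along the lane, centred here, stops the cassette with its front edge at dock x = -11 mm, on the band.
- key_top (a point): Centre of the top of the green key, a pad 34 mm (dock x) by 30 mm (dock y) at dock x = 0, y = +51 mm, straight beside the catch line: a gripper pointing down, closing line along dock y, finger centres 50 mm apart, has one finger over the key and one over the lane. Top 44 mm above the bench, 34 mm when fully down: a tip there is 10 mm above the lane floor, clear of the rails.
- key (a joint): How far the key is pressed, in m: 0 up, 0.010 fully down (hard stop). Spring 1.5 N at first, 4.5 N fully down, plus up to about 4 N of rubbing until the cassette is released at about 0.006. It springs up when let go.
- tooth (a point): Top of the steel stop tooth in the lane, part of the key: dock x = -31 to -26 mm, 6 mm above the lane floor. It holds the cassette's front and sinks below the floor when the key is pressed; if the key is let go, it lifts the cassette from below.
- pusher_face (a point): Middle of the face of the spring pusher behind the cassette (dock x = -102 mm). It pushes along +x with 5 N, falling to 2 N over its 60 mm stroke. Once the tooth sinks, the cassette shoots out in about 0.1 s and slides away past the band unless a finger already stands in the way.
- cassette_front (a point): Middle of the front face, half-way up, of the blue cassette: a loose box 70 mm long, 46 mm wide, 32 mm high, about 120 g, two round grey stones on top. x points along the lane. It starts with the front face at dock x = -31.5 mm, its underside on the lane floor.
- oil_mid (a point): Centre of the white oil bottle, 48 mm diameter, 130 mm high, standing on the bench; leave alone.
- plate_mid (a point): Centre of the flat steel grinder plate, a ring of 72 mm diameter, 16 mm hole, 10 mm thick, lying on the bench; leave alone.
- brush_mid (a point): Middle of the red-handled cleaning brush, 160 mm long along its x, lying on the bench; leave alone.

How it is judged (in metres and radians):
At the end, for the whole second after the job is handed in: the key is held at least 7 mm of its 10 mm down by a finger, and the cassette lies flat in the lane (front face within 8 mm of mid-lane, height within about 8 mm), at rest, its front edge over the yellow band (2-3 mm over the band's edges allowed), pressing on a finger with more than 0.5 N (value of joint key above 0.007 m and x of cassette_front in the frame of dock between -0.026 and 0.018 m and y of cassette_front in the frame of dock between -0.008 and 0.008 m and z of cassette_front in the frame of dock between 0.035 and 0.048 m and contact force between the fingers and cassette above 0.5 N and contact force between the fingers and dock above 0.5 N and velocity of joint key below 0.01 m/s and linear speed of cassette below 0.02 m/s); the arm keeps its last pose, push and grip.
It fails at once if the cassette slides past the yellow band (front face more than 5 mm beyond it) (x of cassette_front in the frame of dock above 0.02 m).
It fails at once if the cassette is lifted (front face 12 mm above its height on the lane) or tipped (z of cassette_front in the frame of dock above 0.052 m or angle between cassette_front's own z axis and vertical above 0.35 rad).
It fails at once if the oil bottle is moved by more than 15 mm (distance of oil_mid from where it was at the start of the episode above 0.015 m).
It fails at once if the steel plate is moved by more than 15 mm (distance of plate_mid from where it was at the start of the episode above 0.015 m).
It fails at once if the brush is moved by more than 15 mm (distance of brush_mid from where it was at the start of the episode above 0.015 m).
It also fails if it takes over 32 s, if anything falls off the work surface, if the arm or the gripper's body presses on something with over 40 N, if the wrist force passes 120 N, or if a joint passes its speed limit or range.

## Working session

There is one attempt and no reset: what is moved stays moved. The work goes in short steps, each a Python script; the robot and the scene stay as the last script left them, time stands still between calls to the robot, and variables do not carry over. Pictures are saved under pics/ and viewed, and the job is handed in when it is done.

```bash
mkdir -p pics; ls
python3 - <<'E'
from bench import arm, effector, grab_frame, ticket, recognise
import cv2
for n in ["scene","top","wrist"]:
    f=grab_frame(n); cv2.imwrite(f"pics/{n}0.png",f["image"][:,:,::-1])
    for t in ["dock","key_top","band_mid","cassette_front","catch_line","tooth","pusher_face","oil_mid","plate_mid","brush_mid"]:
        r=recognise(t,n); print(n,t,[(x["xy"],round(x["p"],2)) for x in r[:2]])
o=arm.get_obs();print(o["time"],o["tool_pos"],o["tool_rot"],o["grip_width"],o["force"])
E
```

```text
pics
scene dock [([285.9, 200.8], 0.57)]
scene key_top [([239.2, 191.4], 0.81), ([305.0, 199.2], 0.28)]
scene band_mid [([282.9, 200.9], 0.96)]
scene cassette_front [([284.8, 189.3], 0.88)]
scene catch_line [([285.5, 189.0], 0.74)]
scene tooth [([245.0, 196.6], 0.61)]
scene pusher_face [([305.0, 199.7], 0.64), ([244.4, 196.6], 0.37)]
scene oil_mid [([261.5, 256.5], 0.69)]
scene plate_mid [([302.9, 168.9], 0.89)]
scene brush_mid [([194.7, 249.3], 0.68), ([304.7, 200.7], 0.68)]
top dock [([325.9, 215.2], 0.6)]
top key_top [([328.2, 192.9], 0.62)]
top band_mid [([323.7, 217.5], 0.89)]
top cassette_front [([313.4, 219.0], 0.49)]
top catch_line [([321.8, 217.5], 0.95)]
top tooth [([324.7, 187.9], 0.82)]
top pusher_face [([289.0, 249.4], 0.7), ([311.9, 233.8], 0.56)]
top oil_mid [([233.1, 167.8], 0.64)]
top plate_mid [([329.6, 216.5], 0.36)]
top brush_mid [([291.9, 128.3], 0.9)]
wrist dock []
wrist key_top []
wrist band_mid []
wrist cassette_front []
wrist catch_line []
wrist tooth []
wrist pusher_face []
wrist oil_mid []
wrist plate_mid []
wrist brush_mid []
1.65 [ 205.73812756 -642.85141585  251.5405426 ] [[ 9.52400031e-01 -1.46662577e-05 -3.04851081e-01]
 [ 3.04851081e-01  3.99493823e-05  9.52400030e-01]
 [-1.78953192e-06 -9.99999999e-01  4.25188175e-05]] 0.9989779735231349 [0.46827736 0.01454195 0.72191119]
```

View pics/scene0.png

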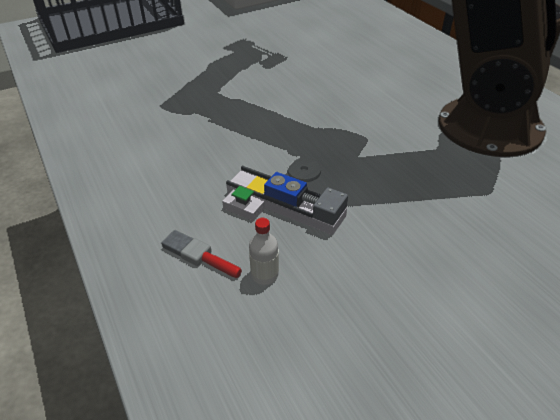

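View pics/top0.png

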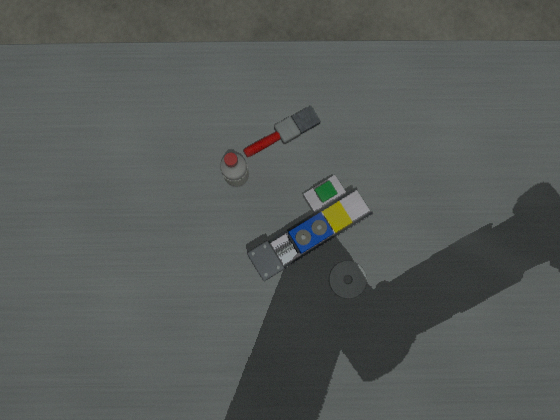

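Run:
```python
import cv2
a=cv2.imread("pics/top0.png")[90:290,200:400]; cv2.imwrite("pics/topc.png",cv2.resize(a,(600,600),interpolation=cv2.INTER_CUBIC))
a=cv2.imread("pics/scene0.png")[140:290,170:370]; cv2.imwrite("pics/scenec.png",cv2.resize(a,(800,600),interpolation=cv2.INTER_CUBIC))
```

```text
(no output)
```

View pics/topc.png

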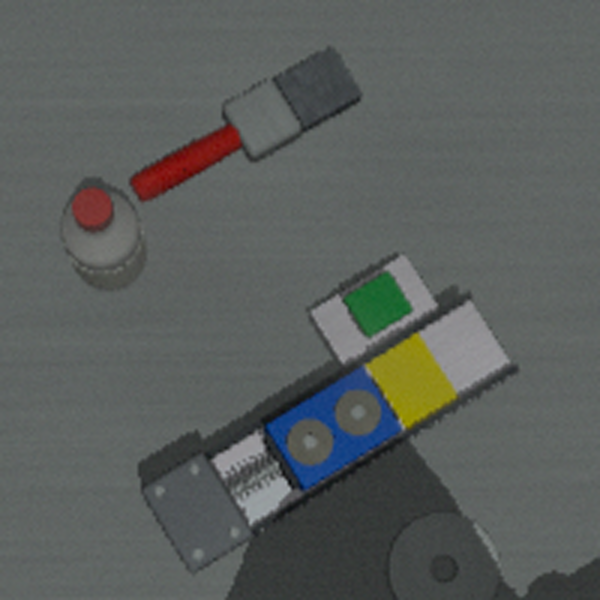

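View pics/scenec.png

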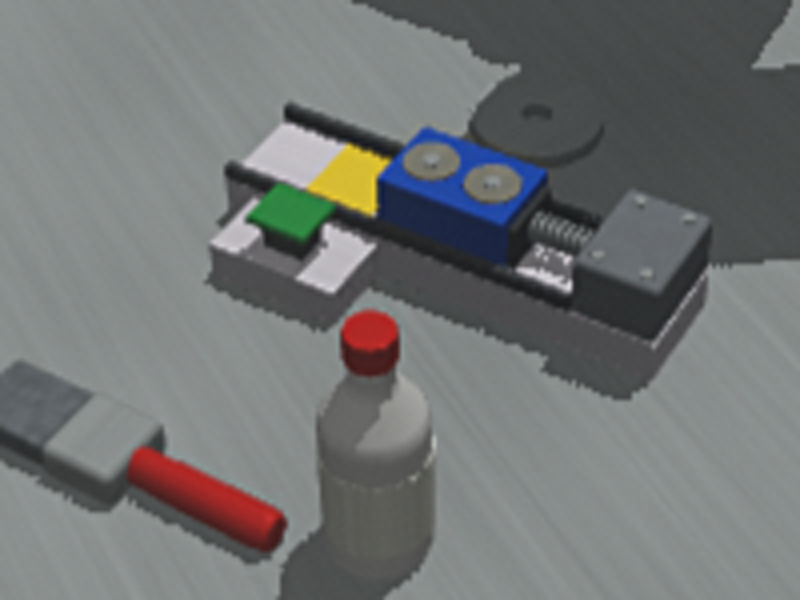

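```bash
cat > fit.py <<'E'
from bench import arm, effector, grab_frame, ticket, recognise
import numpy as np, cv2
from scipy.optimize import least_squares
top=[((343,303),(-17,66,44)),((388,271),(17,66,44)),((412,305),(17,36,44)),((366,336),(-17,36,44)),
((418,334),(15,24,24)),((457,392),(15,-24,24)),((407,430),(-24,-24,24)),((470,299),(55,24,24)),((512,363),(55,-24,24)),
((362,367),(-31.5,23,56)),((400,437),(-31.5,-23,56)),((265,420),(-101.5,23,56)),((302,489),(-101.5,-23,56))]
sc=[((247,213),(17,66,44)),((280,183),(17,36,44)),((337,205),(-17,36,44)),((303,238),(-17,66,44)),
((430,128),(-31.5,-23,56)),((379,183),(-31.5,23,56)),((502,222),(-101.5,23,56)),((548,170),(-101.5,-23,56)),((355,145),(15,-24,24)),((287,122),(55,-24,24))]
def prep(l,s,o): return np.array([(np.array(p)+.5)/s-.5+np.array(o) for p,_ in l]),np.array([q for _,q in l],float)
D={"top":prep(top,3,(200,90)),"scene":prep(sc,4,(170,140))}
F={n:grab_frame(n) for n in D}
def proj(n,X):
    f=F[n];return cv2.projectPoints(np.asarray(X,float),cv2.Rodrigues(np.array(f["R"],float))[0],np.array(f["t"],float),np.array(f["K"],float),np.array(f["dist_coeffs"],float))[0][:,0]
def W(p,Q):
    c,s=np.cos(p[2]),np.sin(p[2]);return Q@np.array([[c,-s,0],[s,c,0],[0,0,1]]).T+[p[0],p[1],0]
def res(p,ns): return np.concatenate([(proj(n,W(p,D[n][1]))-D[n][0]).ravel() for n in ns])
for ns in (["top"],["scene"],["top","scene"]):
    best=min((least_squares(res,[600,-200,a],args=(ns,),loss="soft_l1",x_scale=[10,10,.1]) for a in (0,1.5,3,-1.5)),key=lambda r:r.cost)
    print(ns,best.x[:2],np.degrees(best.x[2]),"cost",best.cost,np.round(np.abs(res(best.x,ns)).reshape(-1,2).max(1),1))
f=F["top"];print("cam top",-np.array(f["R"]).T@f["t"],f["K"][0][0])
np.save("dock.npy",best.x)
E
python3 fit.py
```

```text
['top'] [585.42315099 -54.43339889] -59.048814907929724 cost 7.7152428822101 [2.1 0.8 1.4 0.5 0.5 1.6 0.3 0.3 0.2 0.8 2.6 1.6 0.4]
['scene'] [582.18681373 -57.19478896] 300.37808412863916 cost 3.461724301471511 [0.6 0.7 0.5 0.3 0.7 1.  1.6 0.8 0.8 0.5]
['top', 'scene'] [584.29869246 -54.84598759] 300.86616436570466 cost 16.40611008814139 [1.5 0.2 2.  1.1 0.1 2.2 0.3 0.9 0.9 0.2 2.  2.2 0.9 1.8 0.4 0.6 1.5 1.1
 0.6 2.4 1.5 1.3 0.6]
cam top [466.59204559  67.31731399 917.95170222] 478.92938464621807
```

```bash
cat > ov.py <<'E'
exec(open("fit.py").read())
Q=np.concatenate([D["top"][1],D["scene"][1]])
for n in D:
    im=F[n]["image"][:,:,::-1].copy(); 
    s,o=(3,(200,90)) if n=="top" else (4,(170,140))
    c=cv2.resize(im[o[1]:o[1]+600//s,o[0]:o[0]+(600 if s==3 else 800)//s],None,fx=s,fy=s,interpolation=cv2.INTER_CUBIC)
    for P,col in ((proj(n,W(best.x,Q)),(255,0,255)),(D[n][0],(0,0,255))):
        for p in (P-o+.5)*s-.5: cv2.circle(c,tuple(int(round(v)) for v in p),3,col,1)
    cv2.imwrite(f"pics/ov_{n}.png",c)
E
python3 ov.py >/dev/null
```

```text
(no output)
```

View pics/ov_top.png

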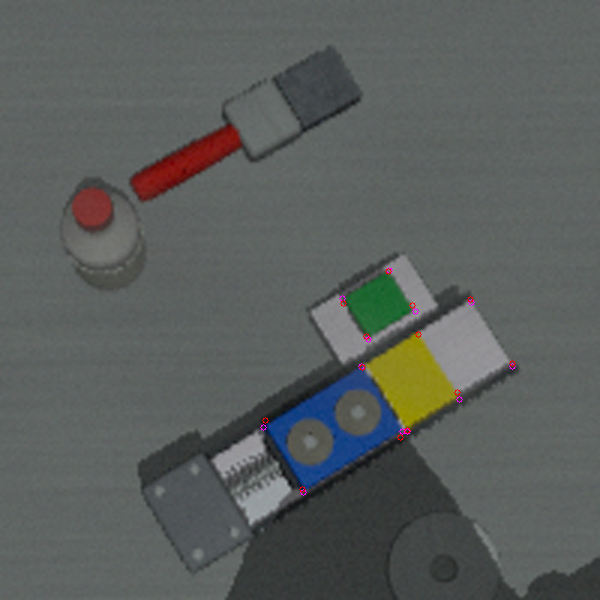

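```bash
cat > h.py <<'E'
from bench import arm, effector, grab_frame, ticket, recognise
import numpy as np, cv2
p=np.load("dock.npy"); c,s=np.cos(p[2]),np.sin(p[2])
Rd=np.array([[c,-s,0],[s,c,0],[0,0,1]])
def w(q): return Rd@np.array(q,float)+[p[0],p[1],0]
def ori(sg):
    y=np.array([0,0,-1.]); z=sg*Rd[:,1]; return np.column_stack([np.cross(y,z),y,z])
def back(uv,n,f,z):
    u=cv2.undistortPoints(np.array([[uv]],float),np.array(f["K"]),np.array(f["dist_coeffs"]))[0,0]
    R=np.array(f["R"]);C=-R.T@f["t"];d=R.T@[u[0],u[1],1]; X=C+d*(z-C[2])/d[2]; return X, Rd.T@(X-[p[0],p[1],0])
E
python3 - <<'E'
from h import *
f=grab_frame("top");print("bottle cap",back((231,158),"top",f,130)); print("base",back((237,178),"top",f,5)); print("brush end",back((245,153),"top",f,10))
for sg in (1,-1):
  for z in (200,60): print(sg,z,arm.inverse_kinematics(w((0,24,z)),ori(sg)))
E
```

```text
bottle cap (array([670.82904773, 139.42885527, 130.        ]), array([-122.36626086,  173.94457495,  130.        ]))
base (array([663.19446302, 139.11727819,   5.        ]), array([-126.01561793,  167.23144178,    5.        ]))
brush end (array([711.64313333, 123.16607382,  10.        ]), array([-87.4677778 , 200.63471403,  10.        ]))
1 200 [  14.41700099   16.30568785  -12.46894264    0.          -61.22536951
 -163.55083662]
1 60 [  14.41700099   24.7443467   -21.01365963    0.          -44.24199367
 -163.55083662]
-1 200 [ 14.41700099  16.30568785 -12.46894264   0.         -61.22536951
  16.44916338]
-1 60 [ 14.41700099  24.7443467  -21.01365963   0.         -44.24199367
  16.44916338]
```

View pics/wrist0.png

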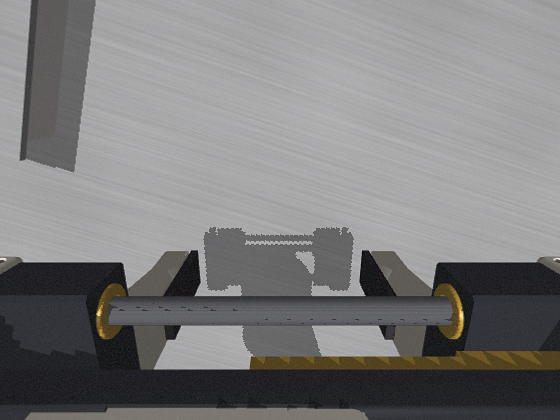

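Run:
```python
from h import *
effector.clamp(grasp_force=10)
arm.goto(w((0,24,220)),ori(-1))
o=arm.get_obs();print(o["time"],o["tool_pos"],w((0,24,220)),o["grip_width"])
for n in ("wrist","scene"):
    f=grab_frame(n);cv2.imwrite(f"pics/{n}1.png",f["image"][:,:,::-1])
    if n=="wrist":
        C=-np.array(f["R"]).T@f["t"];print("cam dock",Rd.T@(C-[p[0],p[1],0]),f["K"][0][0],np.array(f["R"]).round(2).tolist())
```

```text
5.8833 [604.85691882 -43.31795633 220.00865576] [604.89952505 -42.53316107 220.        ] 0.005907511153654283
cam dock [ 82.32012635  23.79471369 353.25963924] 323.11018625748454 [[-0.86, -0.51, 0.0], [-0.49, 0.82, 0.31], [-0.16, 0.26, -0.95]]
```

View pics/wrist1.png

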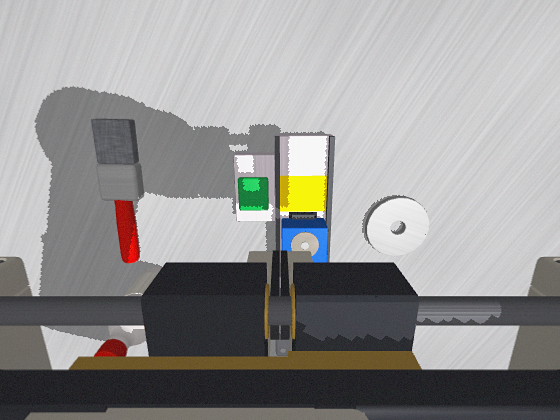

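View pics/scene1.png

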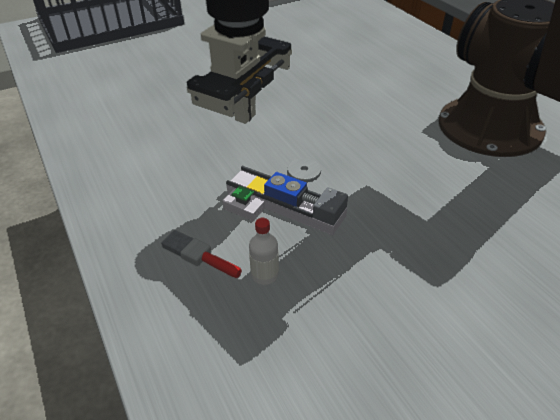

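Run:
```python
import cv2
a=cv2.imread("pics/wrist1.png")[120:270,210:360]; cv2.imwrite("pics/wc1.png",cv2.resize(a,(600,600),interpolation=cv2.INTER_CUBIC))
a=cv2.imread("pics/scene1.png")[0:150,170:320]; cv2.imwrite("pics/sc1.png",cv2.resize(a,(600,600),interpolation=cv2.INTER_CUBIC))
```

```text
(no output)
```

View pics/wc1.png

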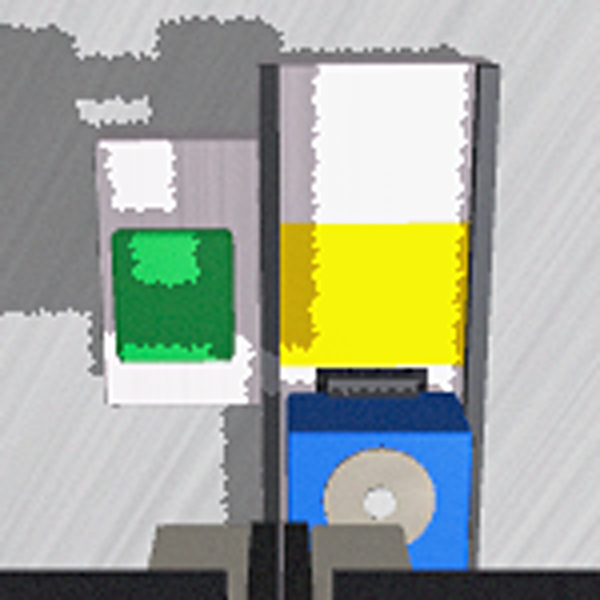

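View pics/sc1.png

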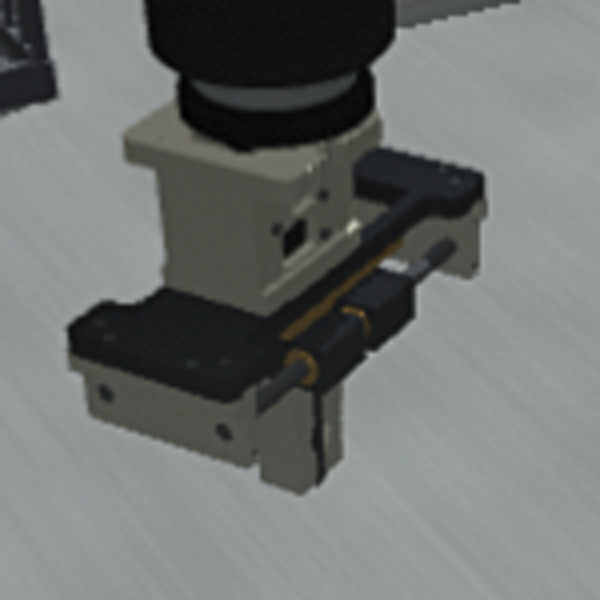

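```bash
cat > fit2.py <<'E'
exec(open("fit.py").read().split("for ns in")[0])
wr=[((112,230),(17,66,44)),((234,230),(17,36,44)),((233,361),(-17,36,44)),((117,361),(-17,66,44)),
((279,223),(15,24,24)),((467,223),(15,-24,24)),((463,365),(-24,-24,24)),((281,365),(-24,24,24)),((278,65),(55,24,24)),((470,65),(55,-24,24)),
((288,433),(-31.5,23,56)),((472,430),(-31.5,-23,56))]
D["wrist"]=prep(wr,4,(210,120)); F["wrist"]=grab_frame("wrist")
for ns in (["top"],["scene"],["wrist"],["top","scene","wrist"]):
    best=least_squares(res,[584,-55,-1.03],args=(ns,),loss="soft_l1",x_scale=[10,10,.1])
    print(ns,best.x[:2],np.degrees(best.x[2]),"cost",best.cost,np.round(np.abs(res(best.x,ns)).reshape(-1,2).max(1),1))
b=least_squares(res,[584,-55,-1.03],args=(["wrist"],),x_scale=[10,10,.1])
print(np.round(res(b.x,["wrist"]).reshape(-1,2),1).tolist())
np.save("dock_w.npy",b.x)
E
python3 fit2.py
```

```text
['top'] [585.42315099 -54.43339895] -59.04881487138029 cost 7.715242882210278 [2.1 0.8 1.4 0.5 0.5 1.6 0.3 0.3 0.2 0.8 2.6 1.6 0.4]
['scene'] [582.18681304 -57.19478871] -59.62191758060128 cost 3.4617243014727728 [0.6 0.7 0.5 0.3 0.7 1.  1.6 0.8 0.8 0.5]
['wrist'] [583.03857979 -53.95622164] -58.931203303542915 cost 2.662163952969624 [0.8 0.5 0.5 0.7 0.6 0.6 0.5 0.2 0.7 0.8 0.4 0.8]
['top', 'scene', 'wrist'] [583.39633802 -54.25855132] -58.99164152557385 cost 22.43069215744868 [1.  0.3 2.5 1.6 0.5 2.6 0.8 1.3 1.3 0.5 1.5 2.8 1.5 1.9 0.4 0.7 1.5 0.6
 0.  2.4 1.4 1.  0.6 0.9 0.6 0.1 0.7 0.8 1.  0.7 0.5 0.9 1.  0.6 0.4]
[[-0.8, 0.2], [-0.5, 0.1], [0.3, 0.5], [-0.5, 0.7], [0.6, -0.4], [-0.1, -0.6], [-0.5, -0.3], [0.2, -0.1], [0.6, -0.4], [0.8, -0.6], [-0.4, 0.2], [0.3, 0.8]]
```

Run:
```python
import numpy as np
np.save("dock.npy",np.array([583.3,-54.3,np.radians(-59.0)]))
from h import *
arm.move_straight(w((0,24,84)),vel=100,ori=ori(-1))
o=arm.get_obs();print(o["time"],o["tool_pos"],w((0,24,84)),o["force"])
for n in ("wrist","scene","top"):
    f=grab_frame(n);im=f["image"][:,:,::-1];cv2.imwrite(f"pics/{n}2.png",im)
    if n=="scene": cv2.imwrite("pics/s2c.png",cv2.resize(im[100:250,180:380],(800,600),interpolation=cv2.INTER_CUBIC))
    if n=="top": cv2.imwrite("pics/t2c.png",cv2.resize(im[120:320,240:440],(600,600),interpolation=cv2.INTER_CUBIC))
```

```text
7.6417 [604.32003393 -41.8636029   84.68665838] [603.87201522 -41.9390862   84.        ] [ 0.09095322 -0.2726996   0.03349186]
```

View pics/wrist2.png

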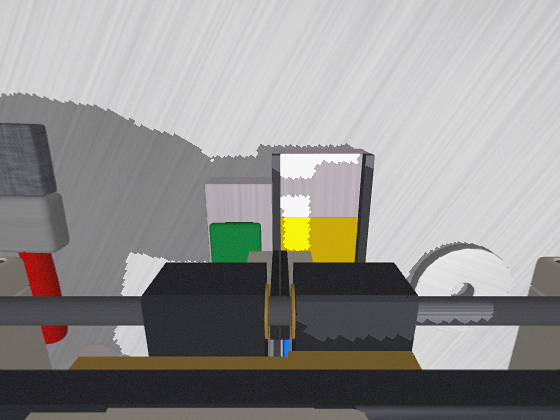

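View pics/s2c.png

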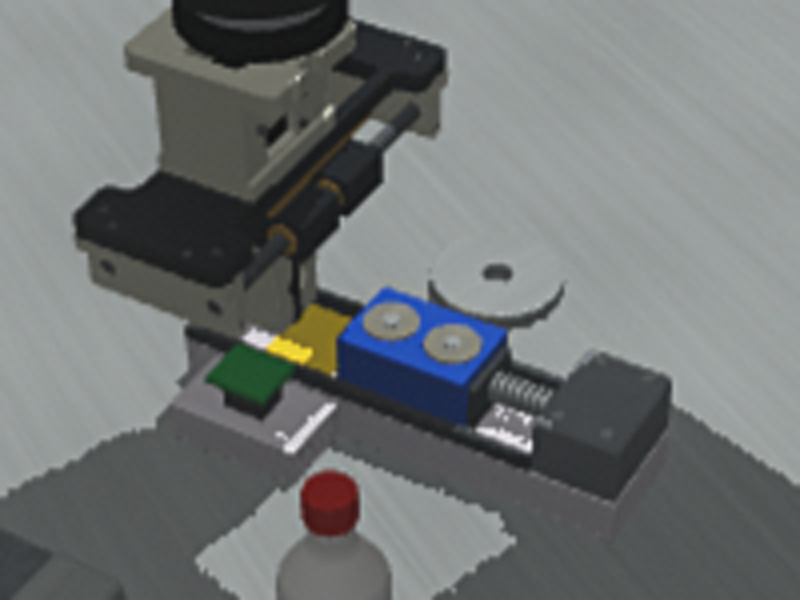

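Run:
```python
from h import *
o=arm.get_obs();print(o["tool_pos"],Rd.T@(o["tool_pos"]-[p[0],p[1],0]),o["time"])
f=grab_frame("wrist")
T,R=o["tool_pos"],o["tool_rot"]
def pr(X): return cv2.projectPoints(np.asarray(X,float),cv2.Rodrigues(np.array(f["R"]))[0],np.array(f["t"]),np.array(f["K"]),np.array(f["dist_coeffs"]))[0][:,0].round(1)
for x in (-9.5,-11): print([ [pr([T+R@[x,yy,z]])[0].tolist() for z in (-21,-10.5,0,21)] for yy in (25,)])
print("key",pr([w((17,66,44)),w((17,36,44)),w((15,24,24)),w((15,-24,24)),w((55,24,24)),w((55,-24,24))]).tolist())
im=f["image"][:,:,::-1];cv2.imwrite("pics/w3c.png",cv2.resize(im[180:290,180:400],(800,400),interpolation=cv2.INTER_CUBIC))
```

```text
[604.17385378 -41.87405307  84.57198904] [ 0.09971408 24.29222069 84.57198904] 7.7917
[[[240.7, 247.1], [260.3, 247.1], [280.0, 247.1], [319.3, 247.1]]]
[[[240.6, 244.6], [260.3, 244.6], [280.0, 244.6], [319.4, 244.6]]]
key [[207.3, 223.9], [259.6, 224.0], [280.4, 215.9], [356.1, 216.0], [280.5, 152.5], [361.0, 152.5]]
```

View pics/w3c.png

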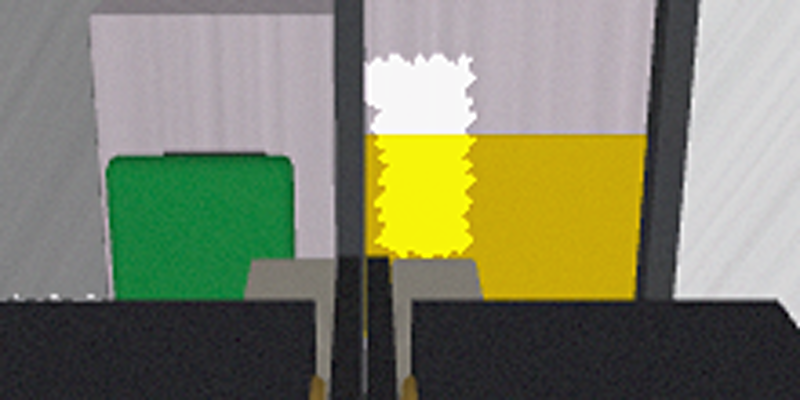

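View pics/t2c.png

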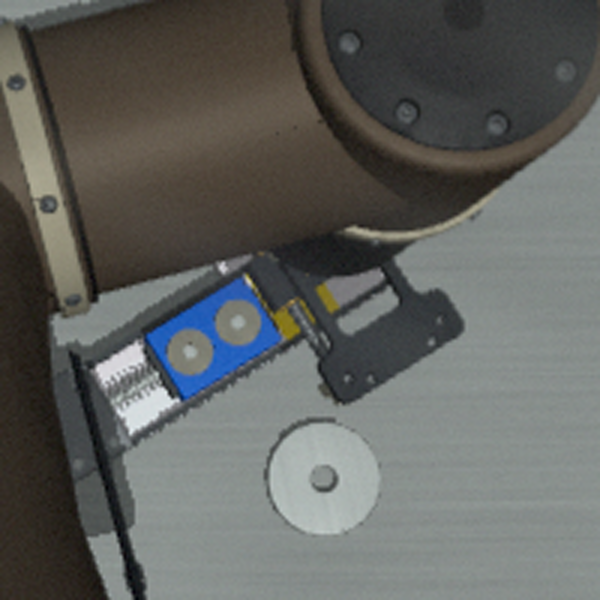

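Run:
```python
from h import *
loc=lambda o:(Rd.T@(o["tool_pos"]-[p[0],p[1],0])).round(2)
arm.move_straight(w((0,26.7,75)),vel=60,ori=ori(-1)); o=arm.get_obs();print(o["time"],loc(o))
print(arm.move_straight(w((0,26.7,59)),vel=30,ori=ori(-1),stop_force=30))
for i in range(3):
    arm.dwell(.2);o=arm.get_obs();print(o["time"],loc(o),Rd.T@o["force"])
for n in ("wrist","scene","top"):
    f=grab_frame(n);im=f["image"][:,:,::-1];cv2.imwrite(f"pics/{n}4.png",im)
    if n=="scene": cv2.imwrite("pics/s4c.png",cv2.resize(im[100:250,180:380],(800,600),interpolation=cv2.INTER_CUBIC))
    if n=="wrist": cv2.imwrite("pics/w4c.png",cv2.resize(im[180:290,180:400],(800,400),interpolation=cv2.INTER_CUBIC))
    if n=="top": cv2.imwrite("pics/t4c.png",cv2.resize(im[120:320,240:440],(600,600),interpolation=cv2.INTER_CUBIC))
```

```text
8.15 [-0.13 26.39 74.29]
False
9.0333 [ 0.47 27.22 59.3 ] [5.02426395 0.90694688 3.01116142]
9.2333 [ 0.42 27.19 59.31] [4.922237   1.45500214 4.27983706]
9.4333 [ 0.44 27.18 59.3 ] [4.45288588 1.63700646 3.7983402 ]
```

View pics/s4c.png

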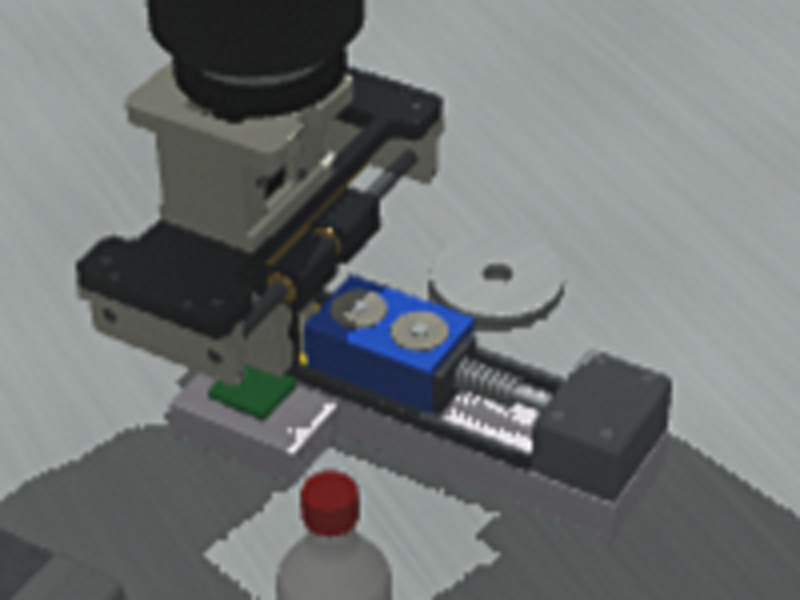

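View pics/w4c.png

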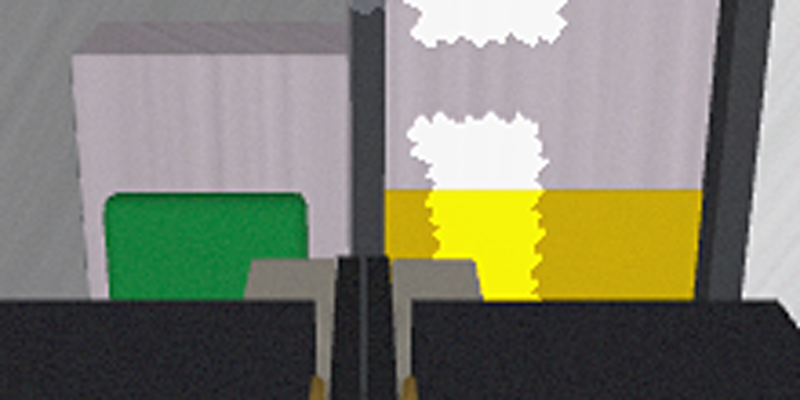

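View pics/t4c.png

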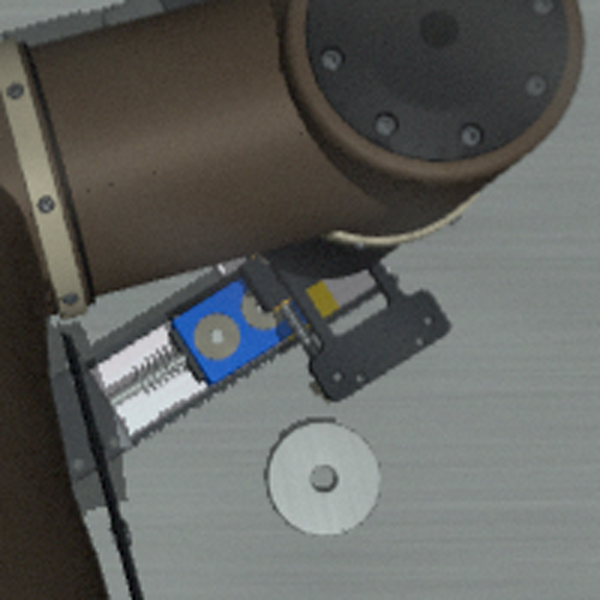

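Run:
```python
from h import *
o=arm.get_obs()
print(arm.move_straight(w((0,26.7,58.2)),vel=10,ori=ori(-1),stop_force=15))
for i in range(2):
    arm.dwell(.3);o=arm.get_obs();print(o["time"],(Rd.T@(o["tool_pos"]-[p[0],p[1],0])).round(2),(Rd.T@o["force"]).round(2),np.abs(o["joint_velocities"]).max())
f=grab_frame("scene");im=f["image"][:,:,::-1]
cv2.imwrite("pics/s5c.png",cv2.resize(im[100:250,180:380],(800,600),interpolation=cv2.INTER_CUBIC))
# cassette rear top corners -> dock, z=56; from the crop s5c
for q in ((428,411),(473,322)): print(back(((q[0]+.5)/4-.5+180,(q[1]+.5)/4-.5+100),"scene",f,56 if q[1]<400 else 24)[1])
```

```text
False
10.1333 [ 0.44 27.27 58.93] [4.09 0.73 7.4 ] 0.08283455217535776
10.4333 [ 0.43 27.25 58.92] [4.67 0.88 7.95] 0.06379675770004396
[-75.23236548  13.57901124  24.        ]
[-79.87157883 -22.32287428  56.        ]
```

View pics/s5c.png

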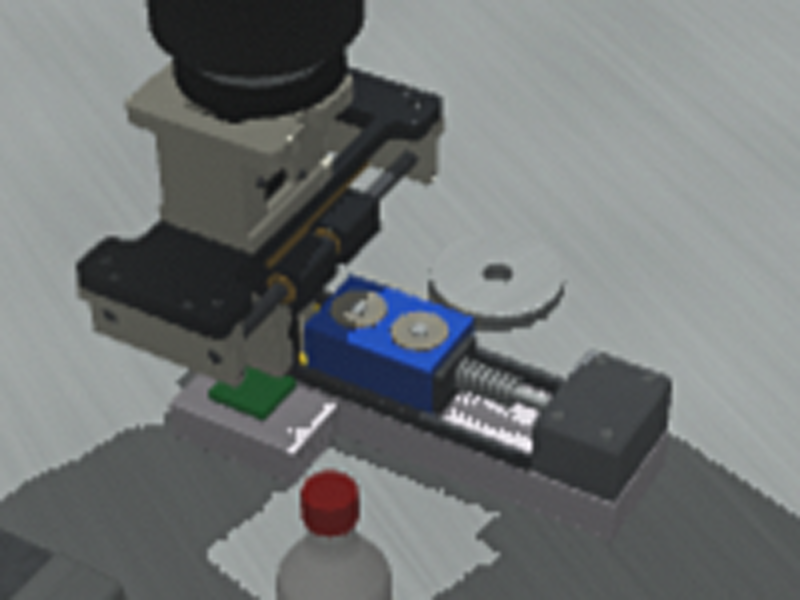

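```bash
python3 -c "
from bench import ticket; print(ticket.job_done())"
```

```text
the job is handed in; nothing more can be done
None
```

I pressed the green key fully down with one fingertip, and the other finger, standing in the lane, stopped the cassette on the yellow band. I handed the job in with both held like that, at about 10.4 s on the robot's clock. It reports no verdict.

**Method:** The gripper has only open and shut commands, so I could not set the suggested 50 mm between finger centres. I used it shut instead, with the joint between the fingers at dock y ≈ 27 mm. The key finger therefore covered only about 8 mm of the key's inner edge. The blocking finger stood off-centre, at about y 10–27 mm.

**Last checks:**
- **Key:** the fingertips stand 33.9 mm above the bench, where fully down is 34 mm. The upward force is about 8 N, more than the 4.5 N spring, so the key is on its hard stop.
- **Cassette:** it pushes on the finger with about 4.5 N along the lane. From its far rear top corner the front edge is at dock x ≈ -10 mm, on the band (-24 to +15 mm). It looks flat and did not move between the last two pictures.
- **Other things:** the plate has not moved in the pictures. The arm stayed well clear of the bottle and brush, but I did not measure any of the three again at the end.

**Disagreements:**
- The dock positions found from the three cameras differed by 2–3 mm, so I used a value between them.
- A second corner of the cassette, read roughly from the last picture, came out at x ≈ -75 mm instead of -80 mm, with y ≈ 14 mm where about 23 mm was expected. I took it as a badly picked, partly hidden point; it would still put the front on the band, at about -5 mm.

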